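# Slide the jar tray past its spring catch and home on the counter runner

### The job

The tray of little jars on the counter runner is stopped by a spring catch. With a fingertip press the orange bar down and keep it held down while you push the tray along by its white plate, past the catch teeth and fully home against the end stop; then let the bar spring back up so that the teeth lock the tray in. Only press and push: do not lift the tray, keep the two jars standing in it, and leave everything else on the counter alone.

Things in the scene. Friction and masses are not known exactly. Their poses are not given: they have to be found in the camera images.
- runner: Fixed wooden runner, 190 (x) by 327 mm (y), z up. Origin: on the counter, mid-width. The tray slides along its +y. Support rails' tops at 36 mm; guide lips: inner faces x = +-59.5 mm, tops at 46 mm, y = -160 to 150. End stop at the +y end, 58 mm high. Between the rails (x within +-44 mm) lies only the orange press bar. Tray fully home: its origin at y = +75 mm.
- tray: Loose shallow wooden tray, 114 mm (x) by 150 mm (y), walls 19 mm high, about 0.35 kg, on the rails with 2.5 mm side play. Origin: centre of its underside, 36 mm above the counter; axes parallel to the runner's. It starts with its origin between y = -18 and +22 mm of the runner. White upright push plate at its trailing (-y) end.
- push_plate (a point): Centre of the rear (-y) face of the tray's white push plate: 70 mm wide, 6 mm thick, reaching from 36 to 76 mm above the counter; this point is at 61 mm. Push it towards the runner's +y.
- lug (a point): Centre of the steel lug on the tray's robot-side (-x) edge; its twin is on the +x edge. Each reaches out to x = +-86 mm, 30 mm long (y 15 to 45 mm of the tray), underside 50 mm above the counter, 8 mm thick. With the catch up they run into the teeth when the tray origin is at y = 30 mm of the runner; they are clear beyond the teeth from y = 68 mm on.
- press_bar (a point): Centre of the top of the orange press bar, 40 mm wide (x), 165 mm long (y = -155 to +10 mm of the runner), top 33 mm above the counter when up, 19 mm when fully down. It runs in under the tray: a fingertip can press it just behind the push plate and slide along it while pushing the plate. Bar and teeth are one piece that stays level wherever pressed.
- catch (a joint): How far the spring catch is pressed down, m: 0 = up (locking), 0.014 = fully down at its stop. About 3 N (up) to 6.5 N (down); springs back when let go. Its two orange teeth (x = +-79 mm, y = 75 to 83 mm of the runner, 12 mm wide) stand outside the guide lips, tops 60 mm above the counter when up; from 0.010 on they are below the lugs and the tray can pass.
- stop_face (a point): Middle of the runner's end stop face, 50 mm above the counter: where the tray's front edge finally rests.
- jam_a: Small jam jar (red, black cap), 44 mm across, 60 mm tall, standing loose in the front half of the tray, top about 101 mm above the counter. Origin: centre of its underside.
- jam_b: Small honey jar (amber, white cap), 44 mm across, 60 mm tall, standing loose beside jam_a in the front half of the tray. Origin: centre of its underside.
- bell: Bystander: steel counter bell, 84 mm across, 55 mm tall, beyond the runner. Origin: centre of underside.
- berry_jar: Bystander: dark jar, 66 mm across, 85 mm tall, beyond the runner. Origin: centre of underside.
- honey_jar: Bystander: amber jar, 70 mm across, 95 mm tall, near the runner's -y end on its far side. Origin: centre of underside.
- price_stand: Bystander: blank black slate, 110 by 82 mm tall, on a small wooden foot. Origin: centre of underside.
Not all that is in view belongs to the job. What is shaped like the tray but blue is not meant. What is shaped like the jam_a but blue is not meant.

How it is judged:
By the outcome, as a careful person would: the job done as asked, in the order asked, and still so for the second after the job is handed in, with the robot touching nothing.
It also fails if it takes over 38 s, if anything falls off the work surface, if the arm or the gripper's body presses on something with over 40 N, if the wrist force passes 120 N, or if a joint passes its speed limit or range.

### The arm

A 7-joint arm with a two-finger parallel gripper is mounted at the origin on the work surface. World frame = base frame: x ahead of the robot, y to its left, z up, the work surface at z = 0. Lengths are in mm, angles in rad, forces in N, time in s.
With the tool pointing down it reaches from about 400 to 900 mm from the base axis. Payload 5.6 kg.
Tool frame: the origin (TCP) lies on the centre line of the jaws, within the pads' length; the fingertips stand r.finger_overhang ahead of it and the grasp point (between the pads) lies 6 mm ahead of it (r.finger_overhang is the distance from the TCP to the fingertips, in mm); z points along the fingers, y is the direction in which the jaws open and shut (so a half turn about z gives the same grasp; the last joint's range is limited). The gripper opens to 92 mm and grips with 3 to 60 N. Pads are 20 mm wide; open, the fingers measure 128 mm over their backs; the gripper's body (75 mm by 189 mm) begins 69 mm behind the grasp point.
Start: joints at [-1.273, 0.468, -0.012, 1.603, 0.006, 1.071, -0.056], TCP at [217.297, 612.609, 239.592] pointing down, gripper open.
Joint ranges: [-2.53, 2.53], [-0.31, 2.02], [-1.57, 1.55], [0.28, 2.44], [-1.29, 4.43], [0.15, 1.84], [-2.92, 2.92]. Speed limits (rad/s): [2.57, 2.57, 3.14, 3.14, 3.14, 3.14, 3.14].

### API

Orientations are given as a 3x3 rotation matrix whose columns are the frame's x, y, z axes.
In Python, from bench import r gives the robot as it stands. Calls block until the motion is done:
- r.move_pose(position, orientation): joint-space move of the TCP to a pose.
- r.move_l(position, frame=None, velocity=150, guard=None): straight line of the TCP; frame=None keeps the orientation; velocity is the mean speed in mm/s. With guard (N) it stops when the force on the tool has changed by that much, and returns True; else False.
- r.movej(angles): joint-space move.
- r.move_gripper(opening, squeeze=None): finger opening in mm; squeeze is the grip in N (None keeps the last); returns when the fingers have stopped.
- r.pause(seconds).
- r.inverse_kinematics(position, orientation): joint angles nearest the present ones, or None.
- r.read_state(): the state.
- r.capture(name): name is "scene" or "top" or "wrist"; returns a dict with "frame" (480x640x3 uint8, red, green, blue), "vfov" (degrees; the focal length in pixels is half the picture's height over the tangent of half this angle, whatever the lens; pixels are square), "cx", "cy" (the principal point, pixels), "k1" (the pictures are not rectified: a ray, as slopes to the right and down, at radius r is drawn at 1 + k1 r^2 times it, then the intrinsics apply), "T" (4x4, takes a point from camera to world coordinates). Camera axes: x right, y down, z forward; pixel columns grow to the right and rows downward; lengths in mm; the calibration is good to about 2 mm. A picture is of the moment at which its call begins. There is no depth.
A pose or a line that the arm cannot do raises r.PlanningError and nothing moves.
- r.job_done(): hands the job in, once; it reports no verdict.
The state is a dict: "time_s": time; "qpos": joint angles; "joint_velocities": joint speeds; "joint_torque": joint torques, N m; "position": TCP position; "orientation": TCP orientation; "ft_force": force on the tool from outside, world axes, zero at the start; "moment": the same for the moment, N m; "opening": finger opening in mm.
Only numpy, scipy, OpenCV 4.12 (cv2) and the standard library are available. Lean on these libraries where they do the work, as an engineer would, in place of code of your own. Each camera call takes 0.05 s, during which the arm holds its last target. There are 200 camera calls.

## Working session

There is one attempt and no reset: what is moved stays moved. The work goes in short steps, each a Python script; the robot and the scene stay as the last script left them, time stands still between calls to the robot, and variables do not carry over. Pictures are saved under pics/ and viewed, about 8 in all and at most 12, crops included, and the job is handed in when it is done.

```bash
mkdir -p pics; ls; cat > h.py <<'E'
import numpy as np, cv2
from bench import r
def cap(n,save=None):
    c=r.capture(n)
    if save: cv2.imwrite('pics/'+save,c['frame'][:,:,::-1])
    return c
def ray(c,u,v):
    f=240/np.tan(np.radians(c['vfov'])/2)
    K=np.array([[f,0,c['cx']],[0,f,c['cy']],[0,0,1.]])
    p=cv2.undistortPoints(np.array([[[u,v]]],float),K,np.array([c['k1'],0,0,0,0]))[0,0]
    T=np.array(c['T']); return T[:3,3],T[:3,:3]@np.array([p[0],p[1],1])
def onz(c,u,v,z):
    o,d=ray(c,u,v); return o+d*(z-o[2])/d[2]
E
python3 - <<'E'
from h import *
print(r.read_state(),r.finger_overhang)
for n in('scene','top'):
    c=cap(n,n+'1.png'); print(n,c['vfov'],c['cx'],c['cy'],c['k1'],np.round(c['T'],3))
E
```

```text
pics
{'time_s': 0.0, 'qpos': array([-1.27297597,  0.46838223, -0.01160411,  1.60362424,  0.00598831,
        1.07139196, -0.05629069]), 'joint_velocities': array([ 1.03713200e-03,  5.05561087e-04, -2.99398961e-04, -2.01939455e-04,
        5.02200859e-04,  7.56578001e-05,  1.35712322e-03]), 'joint_torque': array([ 2.60561774e-04, -5.20578969e+01, -1.22649578e-02, -2.43746442e+01,
       -5.66197105e-02,  1.75410009e-02,  1.65668425e-04]), 'position': array([217.14820797, 612.08113748, 238.63677337]), 'orientation': array([[-9.42461038e-01,  3.34315654e-01, -4.84455495e-04],
       [ 3.34315986e-01,  9.42459505e-01, -1.70364027e-03],
       [-1.12973926e-04, -1.76757579e-03, -9.99998431e-01]]), 'ft_force': array([-0.46100242, -0.14783275,  0.48463605]), 'moment': array([-0.00286064,  0.0146179 , -0.02566185]), 'opening': 91.96286780767493} 25.0
scene 55.07908706857454 307.8774017943502 236.99079414055436 -0.10331840306529595 [[ 8.83000e-01  3.08000e-01 -3.53000e-01  7.83182e+02]
 [ 4.68000e-01 -6.01000e-01  6.48000e-01 -6.10174e+02]
 [-1.20000e-02 -7.37000e-01 -6.75000e-01  5.93240e+02]
 [ 0.00000e+00  0.00000e+00  0.00000e+00  1.00000e+00]]
top 43.33361157039787 325.0799271972371 250.55081232494288 -0.09007998692783627 [[ 2.000000e-02 -9.980000e-01  6.700000e-02  4.439010e+02]
 [-1.000000e+00 -1.900000e-02  1.100000e-02 -8.762200e+01]
 [-1.000000e-02 -6.800000e-02 -9.980000e-01  1.164619e+03]
 [ 0.000000e+00  0.000000e+00  0.000000e+00  1.000000e+00]]
```

View pics/scene1.png

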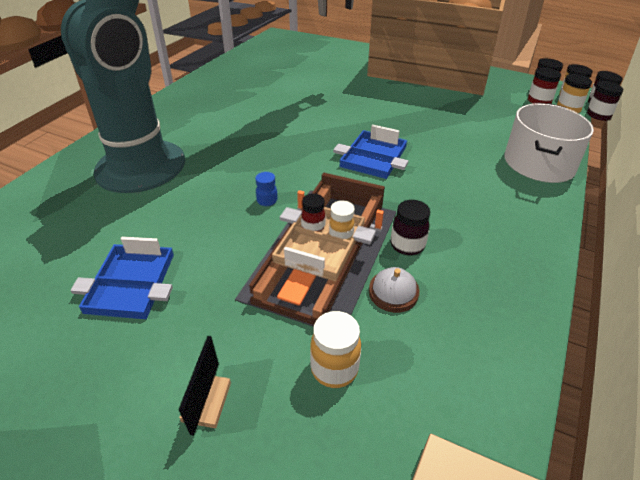

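View pics/top1.png

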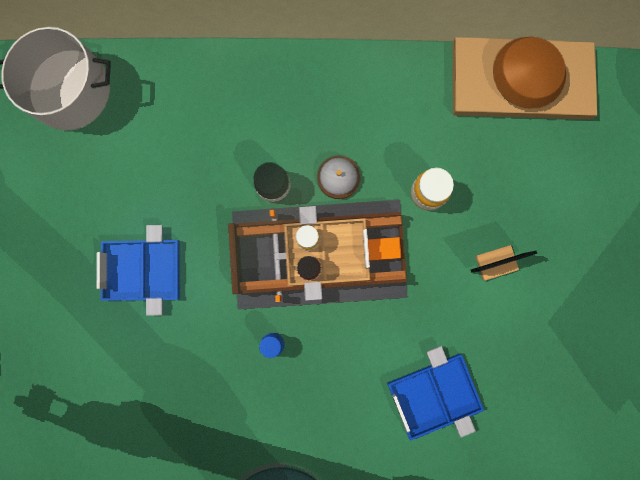

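The scene view shows the wooden tray on its runner at about (315,235), with the orange bar at (297,287). In the top view the tray is at (328,252), the white plate at (367,248), the bar at (384,248), the teeth at (272,213) and (278,298), and the end stop at (235,258). The two blue trays (top 140,270 and 437,397) and the blue jar (271,345) are decoys. The natural-wood tray carrying the red and amber jars fits the description, so I'll confirm it in an enlarged crop.

```bash
python3 - <<'E'
import cv2
i=cv2.imread('pics/top1.png')[190:320,220:420]
cv2.imwrite('pics/topcrop.png',cv2.resize(i,None,fx=4,fy=4,interpolation=cv2.INTER_CUBIC))
from h import *
im=cv2.imread('pics/top1.png'); h=cv2.cvtColor(im,cv2.COLOR_BGR2HSV)
c=r.capture('top')
def blobs(m,z,lab):
    m=m.astype('uint8'); n,L,S,C=cv2.connectedComponentsWithStats(m)
    for k in range(1,n):
        x,y,w,hh,a=S[k]
        if a>15 and 225<C[k][0]<415 and 195<C[k][1]<315:
            pts=np.argwhere(L==k)[:,::-1].astype(np.float32); R=cv2.minAreaRect(pts)
            print(lab,C[k].round(1),S[k],np.round(R[2],1),R[1],onz(c,*C[k],z).round(1))
blobs((h[...,0]<14)&(h[...,1]>200)&(h[...,2]>180),33,'orange')
blobs((h[...,1]<40)&(h[...,2]>215),76,'white')
blobs((h[...,1]<40)&(h[...,2]>140)&(h[...,2]<=215),58,'lug')
E
```

```text
white [306.7 235.9] [296 226  22  21 363] 90.0 (20.0, 21.0) [543.5 -41.8  76. ]
white [366.  248.2] [364 229   5  39  87] 85.9 (38.04592514038086, 2.5648937225341797) [ 523.2 -149.3   76. ]
lug [307.6 214.6] [299 206  18  18 278] 85.9 (17.099292755126953, 16.173080444335938) [584.5 -41.8  58. ]
lug [277.2 255.9] [273 234  13  45 233] 87.0 (44.20198059082031, 11.247590065002441) [507.1  12.4  58. ]
lug [312.7 290.7] [304 282  18  18 288] 85.2 (17.439552307128906, 16.526050567626953) [444.6 -54.1  58. ]
```

View pics/topcrop.png

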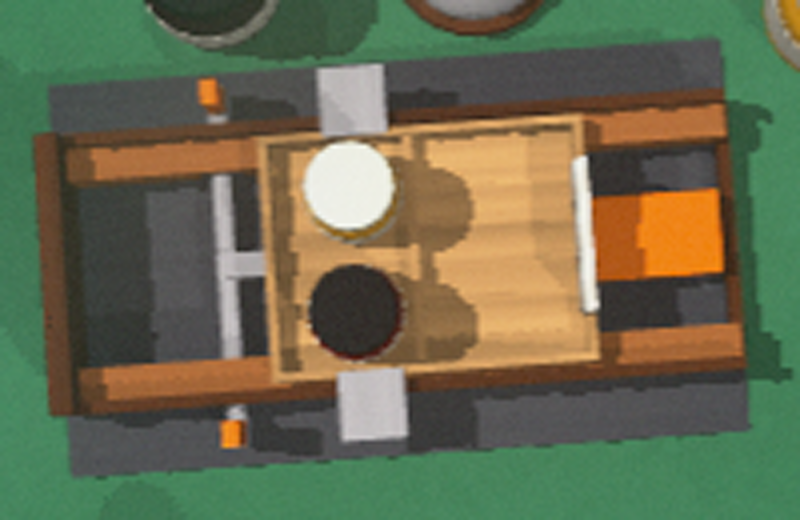

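The crop confirms it: natural-wood tray with the black- and white-capped jars between orange teeth at crop (209,95) and (232,432). The white plate is at crop (586,233) and the orange bar emerges behind it at (660,235). Next I'll compute the frame from the lugs and cross-check it.

```bash
cat >> h.py <<'E'
E
python3 - <<'E'
from h import *
c=r.capture('top')
P=lambda u,v,z: onz(c,220+(u+.5)/4-.5,190+(v+.5)/4-.5,z)[:2]
t1,t2=P(209,88,60),P(232,432,60)
l1,l2=P(351,98,58),P(373,405,58)
b=(P(719,188,33)+P(725,274,33))/2
s=(P(66,150,58)+P(80,400,58))/2
ax=np.array(t1-t2); print('teeth ang',np.degrees(np.arctan2(ax[1],ax[0])),np.hypot(*ax))
ax=l1-l2; print('lug ang',np.degrees(np.arctan2(ax[1],ax[0])),np.hypot(*ax))
cc=[P(48,88,0),P(720,40,0),P(748,430,0),P(72,476,0)]
for i,j in((0,1),(3,2),(3,0),(2,1)):
    d=cc[j]-cc[i];print('base',np.degrees(np.arctan2(d[1],d[0])),np.hypot(*d))
a=np.radians(4.9);X=np.array([np.cos(a),np.sin(a)]);Y=np.array([-X[1],X[0]])
print('origin by teeth',(t1+t2)/2-79*Y,'bar',b+155*Y,'base centre',np.mean(cc,0),'stop',s-150*Y)
o=(l1+l2)/2-30*Y
pl=(P(582,157,76)+P(592,312,76))/2
print('tray origin',o,'plate rear edge',pl,pl+75*Y)
E
```

```text
teeth ang 5.279182672590145 158.56344675492693
lug ang 5.323446733249929 141.6642037028524
base -84.83564375407032 327.9399888160084
base -84.96428743516162 326.2521843701459
base 5.2473464976233855 188.73674514535497
base 4.736389942560938 189.47435172749317
origin by teeth [516.46335249 -61.82396039] bar [515.89026784 -61.47537172] base centre [515.74333606 -62.6249572 ] stop [514.23170689 -64.53821615]
tray origin [517.48553042 -77.80820227] plate rear edge [ 523.18744211 -150.04003227] [516.78117288 -75.31413505]
```

```bash
cat >> h.py <<'E'
a=np.radians(5.1);X=np.array([np.cos(a),np.sin(a),0]);Y=np.array([-np.sin(a),np.cos(a),0]);Z=np.array([0,0,1.])
O=np.array([516.,-62.,0])
def W(x,y,z): return O+x*X+y*Y+z*Z
def loc():
    s=r.read_state(); d=s['position']-O; f=s['ft_force']
    return np.round([s['time_s'],d@X,d@Y,d[2]-25,f@X,f@Y,f[2]],1)
Rt=[np.column_stack([k*Y,np.cross(-Z,k*Y),-Z]) for k in(1,-1)]
E
python3 - <<'E'
from h import *
for R in Rt: print(r.inverse_kinematics(W(0,-107,170),R))
q=r.read_state()['qpos']
sols=[(np.abs(np.array(s)-q).max(),i) for i,R in enumerate(Rt) if (s:=r.inverse_kinematics(W(0,-107,170),R)) is not None]
i=min(sols)[1];print(sols,i)
r.move_gripper(0,10)
r.move_pose(W(0,-107,170),Rt[i]); print(loc())
r.move_l(W(0,-107,85),velocity=120); print(loc(),r.read_state()['opening'])
cap('scene','scene2.png')
i=cv2.imread('pics/scene2.png')[170:320,220:420];cv2.imwrite('pics/scene2c.png',cv2.resize(i,None,fx=4,fy=4,interpolation=cv2.INTER_CUBIC))
E
```

```text
[-0.4305397   0.50913628  0.88875115  1.94913015 -0.49679733  0.91718522
  0.79856049]
[-0.66236133  0.80792584  1.34717419  1.95950158 -0.88337219  1.14809411
 -1.99873133]
[(np.float64(0.9003400189641461), 0), (np.float64(1.9424240771256283), 1)] 0
[ 4.500e+00  5.000e-01 -1.061e+02  1.449e+02  9.000e-01  1.100e+00
 -1.000e-01]
[ 5.400e+00  4.000e-01 -1.074e+02  6.050e+01 -5.000e-01 -6.000e-01
  1.000e-01] 0.9988957090073447
```

View pics/scene2c.png

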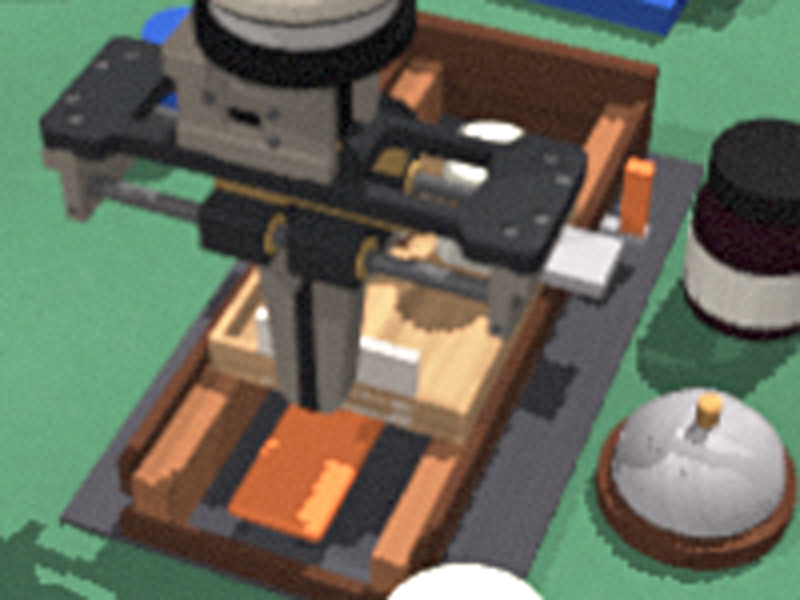

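The fingertips, at crop (315,400), are centred over the orange bar just behind the white plate. Now press.

```bash
python3 - <<'E'
from h import *
print(r.move_l(W(0,-107,62),velocity=60),loc())
print(r.move_l(W(0,-107,40),velocity=25,guard=14),loc())
for _ in range(2): r.pause(.15); print(loc())
E
```

```text
False [ 5.900e+00 -3.000e-01 -1.071e+02  3.670e+01  1.000e-01 -1.000e+00
  7.000e-01]
True [   6.7    0.4 -107.2   19.3   -2.3    1.4    9.7]
[   6.8    0.4 -107.2   19.3   -0.7    1.6    9.6]
[   7.     0.4 -107.2   19.3   -2.1    1.9    9.4]
```

```bash
python3 - <<'E'
from h import *
g=r.move_l(W(0,-85,43),velocity=25,guard=18); print(g,loc())
if not g:
    print(r.move_l(W(0,-40,43),velocity=35,guard=18),loc())
cap('top','top2.png')
i=cv2.imread('pics/top2.png')[190:320,220:420];cv2.imwrite('pics/top2c.png',cv2.resize(i,None,fx=4,fy=4,interpolation=cv2.INTER_CUBIC))
E
```

```text
False [  8.    1.3 -90.1  19.4   0.4  -9.    8.9]
False [  9.4   1.7 -45.2  19.4  -0.8  -9.1   8.9]
```

View pics/top2c.png

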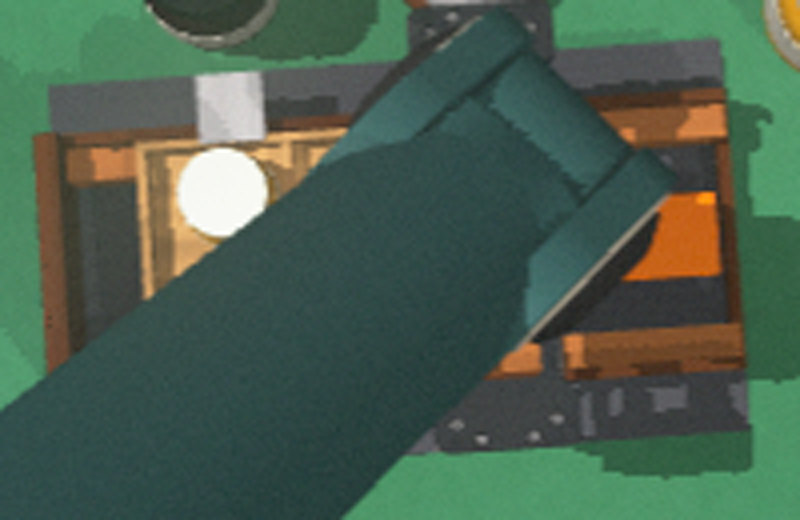

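The plate is moving and the catch is held down (tip z 19.4). The lug at crop (230,105) is now passing over the tooth and the honey jar is standing. Continue to the stop.

```bash
python3 - <<'E'
from h import *
print(r.move_l(W(0,-18,43),velocity=30,guard=18),loc())
print(r.move_l(W(0,8,43),velocity=25,guard=13),loc())
r.pause(.2);print(loc())
E
```

```text
False [ 10.4   1.8 -23.1  19.4   0.5  -8.9   8.6]
True [ 11.1   2.2 -10.1  19.8  -0.4  -0.2   3.7]
[ 11.3   2.2 -10.1  19.9  -0.6  -1.9   4.7]
```

```bash
python3 - <<'E'
from h import *
print(r.move_l(W(0,1,43),velocity=20,guard=12),loc())
r.pause(.2);print(loc())
print(r.move_l(W(0,-17,42.5),velocity=25),loc())
print(r.move_l(W(0,-17,70),velocity=40),loc())
r.move_l(W(0,-25,150),velocity=120);print(loc())
r.move_l(W(0,-230,230),velocity=250);print(loc())
for n in('top','scene'):
    cap(n,n+'3.png')
a=cv2.imread('pics/top3.png')[190:320,220:420];b=cv2.imread('pics/scene3.png')[160:320,220:420]
cv2.imwrite('pics/top3c.png',cv2.resize(a,None,fx=4,fy=4,interpolation=cv2.INTER_CUBIC))
cv2.imwrite('pics/scene3c.png',cv2.resize(b,None,fx=3.7,fy=3.7,interpolation=cv2.INTER_CUBIC))
E
```

```text
True [ 11.6   2.3 -10.3  20.1  -0.2  -1.1   4. ]
[ 11.8   2.3 -10.3  20.1  -1.   -0.2   3.8]
False [ 12.2   2.2 -11.1  19.2  -1.1  14.4  26.9]
False [ 13.1  -0.3 -17.1  44.7   0.    0.8   0.3]
[ 1.390e+01 -4.000e-01 -2.460e+01  1.245e+02  1.000e-01 -6.000e-01
 -8.000e-01]
[ 1.490e+01 -0.000e+00 -2.285e+02  2.040e+02  4.000e-01  1.000e-01
 -4.000e-01]
```

View pics/top3c.png

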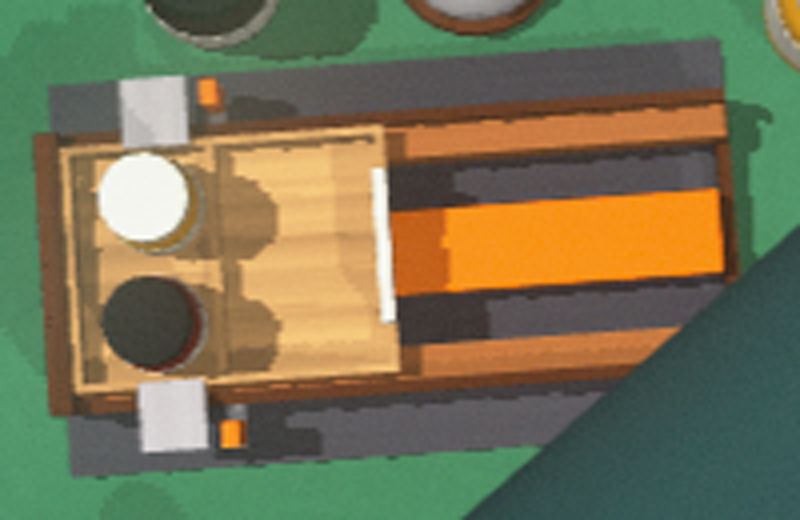

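View pics/scene3c.png

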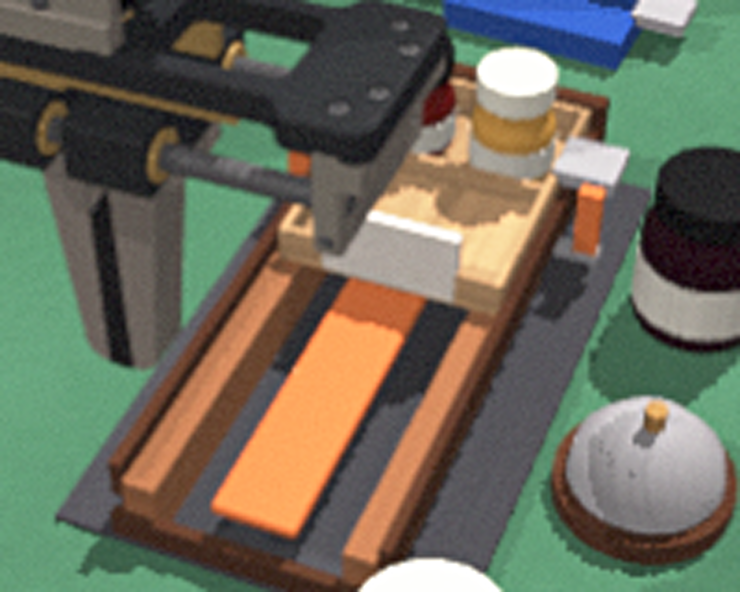

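```bash
python3 - <<'E'
from h import *
im=cv2.imread('pics/top3.png'); h=cv2.cvtColor(im,cv2.COLOR_BGR2HSV); c=r.capture('top')
m=((h[...,1]<40)&(h[...,2]>140)&(h[...,2]<=215)).astype('uint8')
n,L,S,C=cv2.connectedComponentsWithStats(m)
p=[]
for k in range(1,n):
    if S[k][4]>150 and 235<C[k][0]<300 and 195<C[k][1]<315:
        w=onz(c,*C[k],58)-O; p.append(w@Y-30); print(C[k],S[k],w@X,w@Y-30)
P=lambda u,v,z: (onz(c,220+(u+.5)/4-.5,190+(v+.5)/4-.5,z)-O)@Y
print('plate rear',P(388,168,76),P(396,322,76),'stop top front edge',P(62,140,58),'tooth',P(209,88,60),P(232,432,60))
E
```

```text
[258.  217.5] [250 209  17  18 282] 71.23890955509336 75.87319395860695
plate rear -0.7256472422328786 0.42930383030657326 stop top front edge 149.0048880925381 tooth 79.38161150961159 78.88573247464574
```

The tray origin measures about y = 75 to 76 mm, with home at 75. The teeth are up behind the lugs and the robot is clear, so I'm handing in.

```bash
python3 -c "
from h import *
r.job_done(); print(loc())"
```

```text
the job is handed in; nothing more can be done
the job is handed in; nothing more can be done
```

The tray is home against the end stop with the catch sprung back up behind its lugs, and I handed the job in about 15 s into the 38 s limit. I closed the gripper, pressed the orange bar to its stop just behind the plate, and kept it held down while pushing the plate until the tray met the end stop. Then I backed off and lifted away.

**Last checks:**
- **Tray position:** the lug on the far side puts the tray origin at y ≈ 75.9 mm and the plate's rear face at about 0 mm, where home is 75 mm and 0 mm. A second push moved it no further.
- **Lock:** both orange teeth show behind the lugs, and the bar looks up again in the last pictures.
- **Jars:** both are standing in the tray. I saw no bystander disturbed in the areas I looked at, but I did not view the whole counter afterwards.

**Not as clean as planned:**
- While backing off, the fingertip stuck on the bar. It moved only about 1 mm instead of 7, and the force readings rose to about 27 N down and 14 N sideways before the lift freed it. The tray stayed home.
- During the final push the downward force dipped to about 4 N, with the tip reading 20.1 mm. That is still about 13 mm of catch travel, above the 10 mm needed.
- My colour check picked up only one of the two lugs in the final picture. The second lug I judged by eye.

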